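Cull the bent bracket and hold the sprung tub cover below its balance point

TASK

One of the five steel brackets on the plywood board is bent: pick it out and put it in the open scrap tray, leaving the good ones and everything else on the bench where they are. Then raise the tub's sprung cover until it is clearly past its balance point, which is at about 60 degrees open, without letting it fly up towards its stop, and ease it back down to about 50 degrees, just below the balance point, where it would fall shut by itself. Keep hold of it: finish while holding it still there, so that I can load the good brackets and it will close when you let go.

Things in the scene. Friction and masses are not known exactly. Their poses are not given: they have to be found in the camera images.
- bent: the bent bracket: same foot as the others (70 x 36 x 8 mm, flat on the board, origin at the centre of its underside, z up) but its 36 mm wide leg leans outward (away from the foot, to -x) by 40 degrees from upright, its top 54 mm above the underside and reaching to x = -73 mm; 0.28 kg (up to 30 % either way). The mass centre is at about x = -22 mm; it can be gripped low across its 36 mm width (along its y)
- good1: steel L bracket, 8 mm thick and 36 mm wide (y): a foot 70 mm long (x from -35 to +35) flat on the board and an upright leg at the foot's -x end (leg centre plane x = -31), square to the foot, top 65 mm above the underside; 0.28 kg. Origin: centre of the foot's underside, z up. One of the four good ones, to stay where it is
- good2: steel L bracket, 8 mm thick and 36 mm wide (y): a foot 70 mm long (x from -35 to +35) flat on the board and an upright leg at the foot's -x end (leg centre plane x = -31), square to the foot, top 65 mm above the underside; 0.28 kg. Origin: centre of the foot's underside, z up. One of the four good ones, to stay where it is
- good3: steel L bracket, 8 mm thick and 36 mm wide (y): a foot 70 mm long (x from -35 to +35) flat on the board and an upright leg at the foot's -x end (leg centre plane x = -31), square to the foot, top 65 mm above the underside; 0.28 kg. Origin: centre of the foot's underside, z up. One of the four good ones, to stay where it is
- good4: steel L bracket, 8 mm thick and 36 mm wide (y): a foot 70 mm long (x from -35 to +35) flat on the board and an upright leg at the foot's -x end (leg centre plane x = -31), square to the foot, top 65 mm above the underside; 0.28 kg. Origin: centre of the foot's underside, z up. One of the four good ones, to stay where it is
- board: fixed plywood board, 250 (x) x 240 (y) x 6 mm, on which the brackets stand in two rows of three places, 120 mm apart in x and 85 mm in y; origin at the centre of its underside
- tray: scrap tray, fixed, grey, open on top: 160 (x) x 130 (y) x 40 mm high, walls and floor 4 mm; origin at the centre of its underside
- tub: fixed green open-topped tub, 170 (x) x 220 (y) x 110 mm high; origin at the centre of its underside; its front faces its -x. It carries the sprung cover
- hinge (a point): middle of the cover's hinge axis, 80 mm behind (+x) the tub's centre and 116 mm above the bench; the axis runs along the tub's y; the point is fixed and has the tub's axes
- cover (a joint): opening angle of the cover in rad: 0 shut (level), growing as the front edge rises; stop at 1.75. Cover: aluminium plate 160 x 220 x 8 mm, weighing 1.2 kg, with springs round the hinge that carry part of the weight. Balance at 1.05 rad (60 degrees): below it the cover falls shut, above it the springs swing it up to the stop. Within its travel it needs at most about 2 N at the pull bar in either direction
- pull_bar (a point): middle of the cover's pull bar: a round steel bar 12 mm thick, parallel to the hinge axis, 110 mm long between two side arms, lying in the plane of the cover 60 mm beyond its front edge and 220 mm from the hinge axis (116 mm above the bench when shut); the point turns with the cover
- slug: bystander, to be left where it is; origin at the centre of its underside: upright steel cylinder, 34 mm across, 36 mm high, among the brackets on the board
- hammer: bystander, to be left where it is: hammer lying beyond the board
- wrench: bystander, to be left where it is: wrench lying beyond the scrap tray
- jar: bystander, to be left where it is; origin at the centre of its underside: closed steel can 64 mm across, 70 mm high, on the robot's side of the tub
- offcut: bystander, to be left where it is; origin at the centre of its underside: square steel bar 90 x 22 x 22 mm, beyond the board
- pliers: bystander, to be left where it is: pliers about 160 mm long and 14 mm high, lying flat to the left of the tub, towards the robot

How it is judged (in metres and radians):
On the way, in this order (a step that is already met when the one before it is completed fails the run):
1. the bent bracket lies in the scrap tray, let go, with the cover still shut (x of bent in the frame of tray between -0.073 and 0.073 m and y of bent in the frame of tray between -0.058 and 0.058 m and z of bent in the frame of tray below 0.04 m and linear speed of bent below 0.05 m/s and contact force between each of the arm, the fingers and bent below 0.05 N and value of joint cover below 0.15 rad), for 0.2 s.
2. the cover has been raised past its balance point (above 62 degrees) (value of joint cover above 1.082 rad), for 0.1 s.
3. the cover is brought back to just below its balance point and held there (value of joint cover between 0.73 and 1 rad and contact force between any of the fingers, the arm and tub above 0.08 N), for 0.3 s.
At the end, for the whole second after the job is handed in: The bent bracket rests in the scrap tray (its origin inside the walls), untouched; the cover stands still between 42 and 57 degrees (0.73 to 1.0 rad) open, held by the robot (contact force above 0.08 N) and by nothing else (all of step 3 and x of bent in the frame of tray between -0.073 and 0.073 m and y of bent in the frame of tray between -0.058 and 0.058 m and z of bent in the frame of tray below 0.04 m and linear speed of bent below 0.05 m/s and contact force between each of the arm, the fingers and bent below 0.05 N and contact force between each of good1, good2, good3, good4, bent, slug, hammer, wrench, jar, offcut, pliers and tub below 0.05 N and velocity of joint cover between -0.05 and 0.05 rad/s); the arm keeps its last pose, push and grip.
It fails at once if a good bracket is moved by more than 30 mm or tipped over (distance of any of good1, good2, good3, good4 from where it was at the start of the episode above 0.03 m or angle between any of good1, good2, good3, good4's own z axis and vertical above 0.6 rad).
It fails at once if another thing on the bench is moved by more than 40 mm, or the upright slug or can tipped over (distance of any of slug, hammer, wrench, jar, offcut, pliers from where it was at the start of the episode above 0.04 m or angle between any of slug, jar's own z axis and vertical above 0.6 rad).
It fails at once if the cover flies up to near its stop (above 92 degrees, 1.6 rad) (value of joint cover above 1.6 rad).
It fails at once if the cover is flung up or drops (faster than 2.5 rad/s) (velocity of joint cover above 2.5 rad/s or velocity of joint cover below -2.5 rad/s).
It also fails if it takes over 51 s, if anything falls off the work surface, if the arm or the gripper's body presses on something with over 40 N, if the wrist force passes 120 N, or if a joint passes its speed limit or range.

ROBOT

A 6-joint arm with a two-finger parallel gripper is mounted at the origin on the work surface. World frame = base frame: x ahead of the robot, y to its left, z up, the work surface at z = 0. Lengths are in m, angles in degrees, forces in N, time in s.
With the tool pointing down it reaches from about 0.4 to 0.825 m from the base axis. Payload 7 kg.
Tool frame: the origin (TCP) lies midway between the tips of the shut fingers; the grasp point (between the pads) lies 19 mm behind it; z points along the fingers, y is the direction in which the jaws open and shut (so a half turn about z gives the same grasp; the last joint's range is limited). The gripper opens to 88 mm and grips with 3 to 60 N. Pads are 19 mm wide; open, the fingers measure 130 mm over their backs; the gripper's body (78 mm by 193 mm) begins 47 mm behind the grasp point.
Start: joints at [87.382, 20.546, 0.682, 0, -70.136, -16.507], TCP at [0.221, 0.638, 0.227] pointing down, gripper open.
Joint ranges: [-176.03, 176.03], [-82.01, 121.73], [-58.28, 71.71], [-173.87, 95.51], [-174.79, -0.11], [-173.66, 173.66]. Speed limits (degrees/s): [136.94, 136.94, 172.46, 180, 180, 180].

INTERFACE

Orientations are given as [roll, pitch, yaw] about the fixed x, y, z axes, in that order (R = Rz(yaw) Ry(pitch) Rx(roll)).
In Python, from plant import get_state, capture, close_job gives the robot as it stands.
- The arm moves only by the tool apply_moves, never from a script. Its argument "commands" is a list of rows, each an object with "grip": the opening, from 0 (shut) to 1 (fully open); "dp": the shift along the tool's x, y, z in mm, a list of three; "yaw": the turn about the tool's z in rad. A call has 1 to 12 rows; each row is the pose to reach, as a shift and turn from the pose commanded when the call began, along the tool's axes at that moment; what a row does not reach only later rows make up. A row lasts 1/8 s, in which the tool goes at most 62.5 mm and 10.7 degrees, less where a joint would pass 70% of its speed; a pose out of reach is approached as far as the arm can. A call with a gripper value outside its range is refused whole. The fingers move at their own pace and stop on an object; "newtons" is the grip in N (left out, the last holds). Time passes only in rows, so rows that repeat a pose let the fingers close. It gives the time, the measured TCP pose, the force and the opening at its end, in the units of the state.
- get_state(): the state, without advancing time (a new reading comes with each control period).
- capture(name): name is "side" or "top"; returns a dict with "color" (400x640x3 uint8, red, green, blue), "camera_matrix" (3x3 intrinsics, pixels), "k1" (the pictures are not rectified: a ray, as slopes to the right and down, at radius r is drawn at 1 + k1 r^2 times it, then the intrinsics apply), "xyz" and "rotation" of the camera in the world. Camera axes: x right, y up, looking along -z (the intrinsics and any distortion apply to the point x, -y, -z); pixel columns grow to the right and rows downward; lengths in m; the calibration is good to about 2 mm. A picture is of the moment at which its call begins. There is no depth.
- close_job(): hands the job in, once; it reports no verdict.
The state is a dict: "time_s": time; "joints": joint angles; "qd": joint speeds; "joint_torque": joint torques, N m; "tcp_pos": TCP position; "eef_rot": TCP orientation; "contact_force": force on the tool from outside, world axes, zero at the start; "moment": the same for the moment, N m; "gripper_width": finger opening in m.
Only numpy, scipy, OpenCV 4.12 (cv2) and the standard library are available. Lean on these libraries where they do the work, as an engineer would, in place of code of your own. Each camera call takes 0.05 s, during which the arm holds its last target.

## Working session

There is one attempt and no reset: what is moved stays moved. The work goes in short steps, Python scripts to look and compute and a tool call to move; the robot and the scene stay as the last step left them, time stands still between calls to the robot, and variables do not carry over. Pictures are saved under pics/ and viewed, and the job is handed in when it is done.

Besides the shell and the picture viewer there is one more tool, called after "Call:" as a command line: name --argument value ..., lists and objects as JSON in quotes. apply_moves: Moves the arm, as the interface text tells. Its arguments: {"type":"object","properties":{"commands":{"type":"array","items":{"type":"object","properties":{"grip":{"type":"number"},"dp":{"type":"array","items":{"type":"number"}},"yaw":{"type":"number"}}}},"newtons":{"type":"number"}},"required":["commands"]}

```bash
ls; mkdir -p pics; cat > h.py <<'E'
import numpy as np, cv2
from plant import get_state, capture, close_job
def save(c,name): cv2.imwrite('pics/'+name+'.png', c['color'][:,:,::-1])
def ray(c,px):
    K=np.array(c['camera_matrix']); R=np.array(c['rotation']);
    d=(np.array(px,float)-[K[0,2],K[1,2]])/[K[0,0],K[1,1]]
    r=np.linalg.norm(d); 
    u=r
    for _ in range(30): u=r/(1+c['k1']*u*u)
    s=d*(u/r if r>0 else 1)
    v=R@np.array([s[0],-s[1],-1.0]); return np.array(c['xyz']),v
def onz(c,px,z):
    o,v=ray(c,px); return o+v*(z-o[2])/v[2]
def proj(c,P):
    K=np.array(c['camera_matrix']); R=np.array(c['rotation'])
    p=R.T@(np.array(P)-np.array(c['xyz'])); s=np.array([p[0]/-p[2],-p[1]/-p[2]])
    s=s*(1+c['k1']*(s@s)); return np.array([K[0,0]*s[0]+K[0,2],K[1,1]*s[1]+K[1,2]])
def tri(c1,p1,c2,p2):
    o1,v1=ray(c1,p1);o2,v2=ray(c2,p2)
    A=np.stack([v1,-v2],1);t=np.linalg.lstsq(A,o2-o1,rcond=None)[0]
    a=o1+t[0]*v1;b=o2+t[1]*v2
    return (a+b)/2,np.linalg.norm(a-b)
E
python3 - <<'E'
from h import *
import pickle
for n in('top','side'):
    c=capture(n); save(c,n+'0'); pickle.dump(c,open(n+'0.pkl','wb')); print(n,c['xyz'],c['rotation'],c['camera_matrix'],c['k1'])
print(get_state())
E
```

```text
pics
top [0.4589804  0.01052297 1.35786622] [ 4.63816338e+00 -8.42210297e-02 -8.97015704e+01] [[502.75796182   0.         316.21172106]
 [  0.         502.75796182 199.66781406]
 [  0.           0.           1.        ]] -0.07245796816504384
side [0.29409131 0.57355566 0.77755912] [  43.93790964    0.4235059  -153.69736949] [[366.83610632   0.         322.28080732]
 [  0.         366.83610632 204.00103713]
 [  0.           0.           1.        ]] -0.010036967773477127
{'time_s': 0.1, 'joints': array([ 8.73801312e+01,  2.05889608e+01,  6.38876054e-01, -1.66798501e-02,
       -7.01357542e+01, -1.65065830e+01]), 'qd': array([ 0.02796571, -0.09336175,  0.16923926,  0.1513702 , -0.03821313,
        0.06023367]), 'joint_torque': array([-1.19418033e-03, -5.84162235e+01,  2.93755746e+01,  7.01562345e+00,
        1.02669076e-02, -4.25422479e-05]), 'tcp_pos': array([0.22105884, 0.63731515, 0.22570019]), 'eef_rot': array([ 1.79913243e+02, -9.35651697e-03, -1.91321242e+01]), 'contact_force': array([-0.93339993, -0.1205451 , -0.4213349 ]), 'moment': array([-0.03738412, -0.06016376, -0.02978487]), 'gripper_width': 0.08770766345897164}
```

```bash
sed -i "s/R=np.array(c\['rotation'\])/R=Rot.from_euler('xyz',c['rotation'],degrees=True).as_matrix()/; s/^import numpy as np, cv2/import numpy as np, cv2, pickle\nfrom scipy.spatial.transform import Rotation as Rot/" h.py
sed -n 1,12p h.py
```

```text
import numpy as np, cv2, pickle
from scipy.spatial.transform import Rotation as Rot
from plant import get_state, capture, close_job
def save(c,name): cv2.imwrite('pics/'+name+'.png', c['color'][:,:,::-1])
def ray(c,px):
    K=np.array(c['camera_matrix']); R=Rot.from_euler('xyz',c['rotation'],degrees=True).as_matrix();
    d=(np.array(px,float)-[K[0,2],K[1,2]])/[K[0,0],K[1,1]]
    r=np.linalg.norm(d); 
    u=r
    for _ in range(30): u=r/(1+c['k1']*u*u)
    s=d*(u/r if r>0 else 1)
    v=R@np.array([s[0],-s[1],-1.0]); return np.array(c['xyz']),v
```

View pics/top0.png

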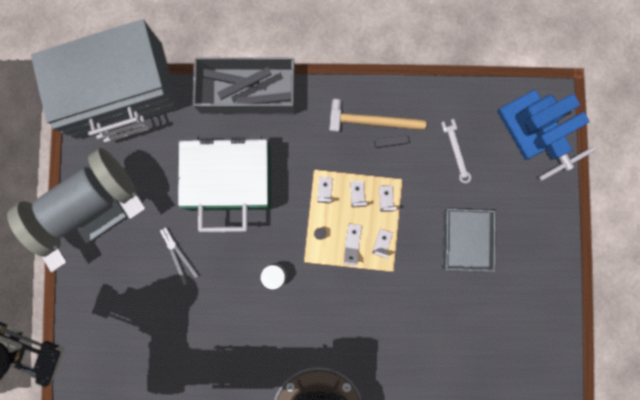

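View pics/side0.png

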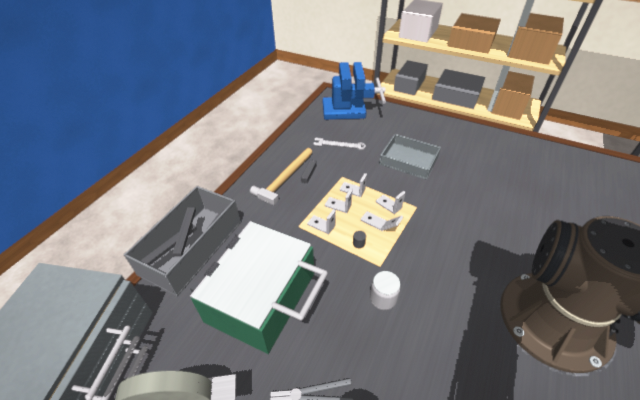

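The top view shows the tub with its white cover at about (223,175), the pull bar at (222,229), the tray at (470,239) and the brackets around (355,220). The side view shows the leaning bracket at about (380,220), which is probably the one at top (352,243). I'll zoom in to check.

```bash
python3 - <<'E'
from h import *
t=pickle.load(open('top0.pkl','rb'));s=pickle.load(open('side0.pkl','rb'))
a=t['color'][160:280,295:415][:,:,::-1]; b=s['color'][170:265,295:425][:,:,::-1]
a=cv2.resize(a,None,fx=5,fy=5,interpolation=2); b=cv2.resize(b,None,fx=6,fy=6,interpolation=2)
cv2.imwrite('pics/zt.png',a);cv2.imwrite('pics/zs.png',b)
a=cv2.resize(t['color'][130:260,165:285][:,:,::-1],None,fx=4.5,fy=4.5,interpolation=2);cv2.imwrite('pics/zc.png',a)
a=cv2.resize(s['color'][215:350,185:345][:,:,::-1],None,fx=4.4,fy=4.4,interpolation=2);cv2.imwrite('pics/zd.png',a)
E
```

```text
(no output)
```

View pics/zt.png

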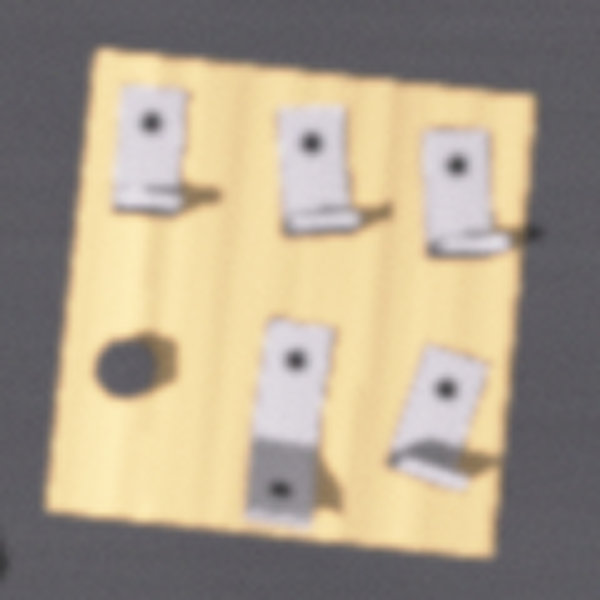

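View pics/zs.png

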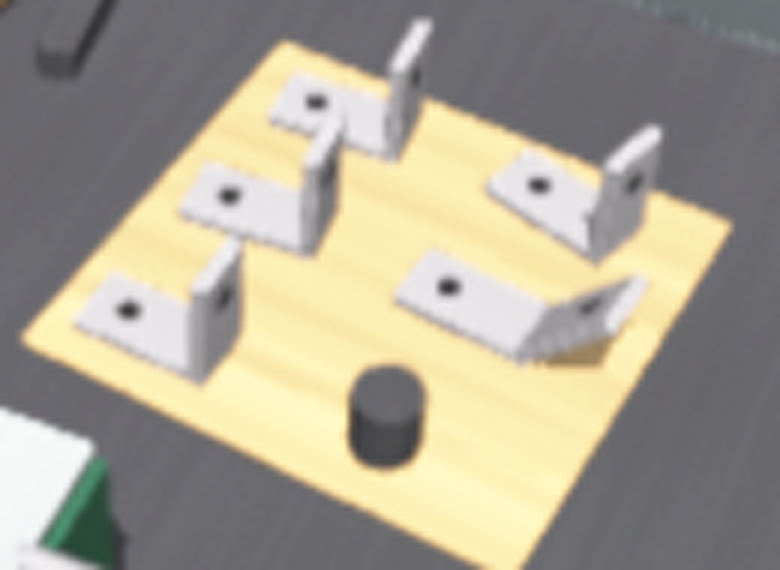

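View pics/zc.png

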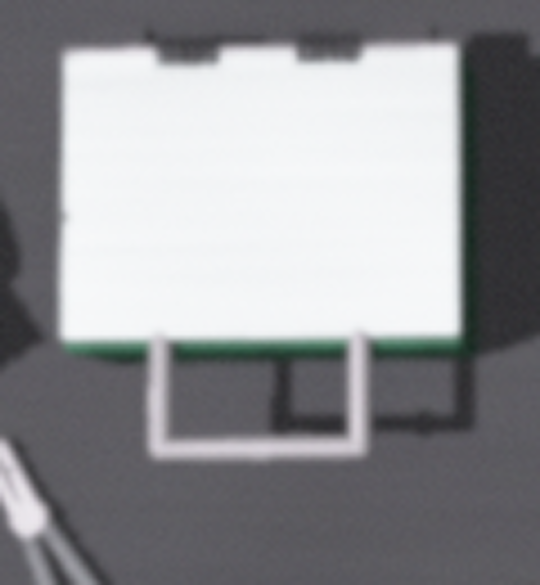

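View pics/zd.png

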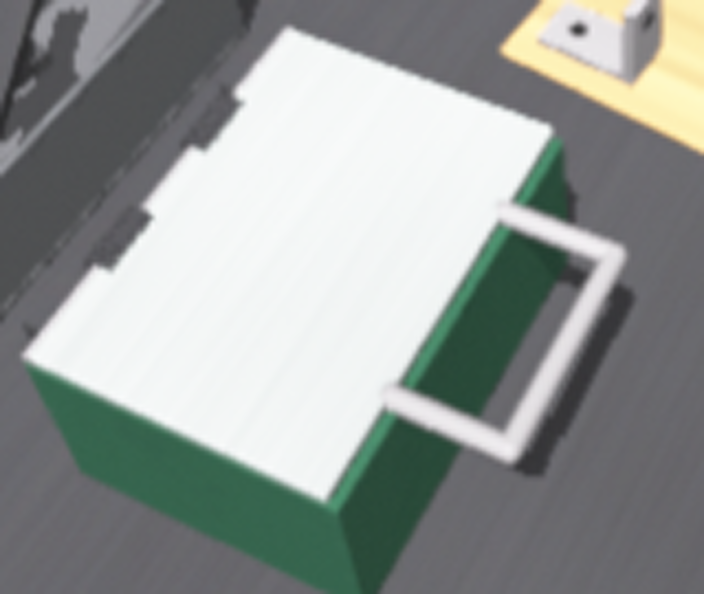

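Confirmed: the bent bracket is the lower-middle one in the top view, at about (352,243). The others have upright legs. Next I'll measure poses.

```bash
python3 - <<'E'
from h import *
np.set_printoptions(precision=4,suppress=True)
t=pickle.load(open('top0.pkl','rb'));s=pickle.load(open('side0.pkl','rb'))
zt=lambda u,v,o=(295,160),f=5:(o[0]+(u+.5)/f-.5,o[1]+(v+.5)/f-.5)
P=lambda n,u,v,z:print(n,onz(t,zt(u,v),z))
for n,u,v,z in[('footA',270,318,.014),('footB',336,325,.014),('foldA',252,438,.014),('foldB',320,445,.014),('legA',247,516,.06),('legB',312,524,.06),('hole',296,360,.014),('slug',125,367,.042),('g4 footA',427,343,.014),('g4 B',489,364,.014),('g4 legtopA',392,460,.071),('g4 legB',468,488,.071),('g2 legA',285,233,.071),('g2 legB',358,222,.071),('bd',97,47,.006),('bd',536,94,.006),('bd',494,556,.006),('bd',46,513,.006)]:P(n,u,v,z)
zs=lambda u,v:zt(u,v,(295,170),6)
for n,u,v,z in[('foot',432,248,.014),('foot',395,292,.014),('hole',449,287,.014)]:print('side',n,onz(s,zs(u,v),z))
print('hole tri',tri(t,zt(296,360),s,zs(449,287)))
zc=lambda u,v:zt(u,v,(165,130),4.5); zd=lambda u,v:zt(u,v,(185,215),4.4)
for n,u,v,z in[('barL',160,449,.116),('barR',358,445,.116),('covFL',62,340,.12),('covFR',460,336,.12),('covBL',62,50,.12),('covBR',460,43,.12)]:print(n,onz(t,zc(u,v),z))
for n,u,v,z in[('barL',512,450,.116),('barR',618,258,.116),('covFL',328,500,.12),('covFR',553,130,.12),('covBL',25,352,.12),('covBR',290,28,.12)]:print('side',n,onz(s,zd(u,v),z))
# tray rim
hsv=t['color']
for n,u,v in[('tray',447,209),('tray',495,209),('tray',495,270),('tray',445,270)]:print(n,onz(t,(u,v),.04))
print('jar',onz(t,(272,277),.07))
a=cv2.resize(t['color'][195:285,430:510][:,:,::-1],None,fx=6,fy=6,interpolation=2);cv2.imwrite('pics/ztr.png',a)
E
```

```text
footA [ 0.5054 -0.0778  0.014 ]
footB [ 0.5018 -0.1131  0.014 ]
foldA [ 0.4414 -0.0682  0.014 ]
foldB [ 0.4378 -0.1045  0.014 ]
legA [ 0.402 -0.063  0.06 ]
legB [ 0.3981 -0.0964  0.06  ]
hole [ 0.483  -0.0917  0.014 ]
slug [ 0.4784 -0.0002  0.042 ]
g4 footA [ 0.4924 -0.1618  0.014 ]
g4 B [ 0.4813 -0.195   0.014 ]
g4 legtopA [ 0.4312 -0.1364  0.071 ]
g4 legB [ 0.4171 -0.1752  0.071 ]
g2 legA [ 0.5471 -0.0817  0.071 ]
g2 legB [ 0.5529 -0.1193  0.071 ]
bd [0.6521 0.0155 0.006 ]
bd [ 0.6278 -0.2229  0.006 ]
bd [ 0.3788 -0.1985  0.006 ]
bd [0.4007 0.0414 0.006 ]
side foot [ 0.5001 -0.114   0.014 ]
side foot [ 0.5053 -0.0805  0.014 ]
side hole [ 0.4839 -0.0944  0.014 ]
hole tri (array([ 0.483 , -0.0914,  0.0174]), np.float64(9.687262946710277e-05))
barL [0.4844 0.2961 0.116 ]
barR [0.4873 0.1868 0.116 ]
covFL [0.5439 0.3511 0.12  ]
covFR [0.5473 0.1311 0.12  ]
covBL [0.706  0.3559 0.12  ]
covBR [0.7104 0.1334 0.12  ]
side barL [0.4837 0.294  0.116 ]
side barR [0.4853 0.1844 0.116 ]
side covFL [0.5422 0.3506 0.12  ]
side covFR [0.5478 0.1321 0.12  ]
side covBL [0.7064 0.352  0.12  ]
side covBR [0.7085 0.133  0.12  ]
tray [ 0.543  -0.3363  0.04  ]
tray [ 0.5436 -0.4651  0.04  ]
tray [ 0.3828 -0.462   0.04  ]
tray [ 0.383  -0.3289  0.04  ]
jar [0.3655 0.1206 0.07  ]
```

View pics/ztr.png

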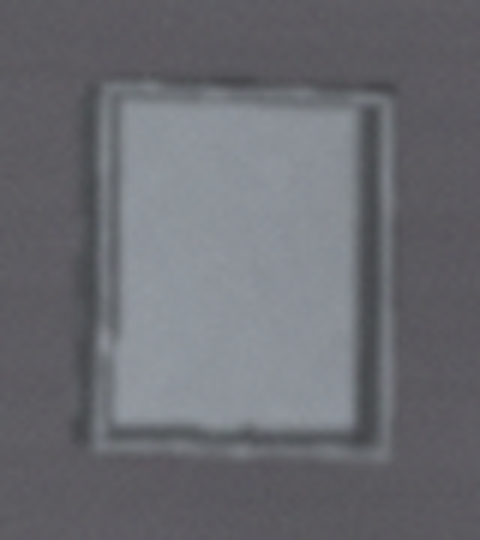

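```bash
cat >> h.py <<'E'
def plan(*W):
    "waypoints (x,y,z,worldyawdeg) -> dp mm, yaw rad"
    s=get_state(); R=Rot.from_euler('xyz',s['eef_rot'],degrees=True).as_matrix(); p=np.array(s['tcp_pos'])
    y0=s['eef_rot'][2]
    for w in W:
        d=R.T@(np.array(w[:3])-p)*1000; dy=-(((w[3]-y0)+180)%360-180)*np.pi/180
        print('dp',np.round(d,1),'yaw',round(dy,3))
def st():
    s=get_state(); np.set_printoptions(precision=4,suppress=True)
    print(s['time_s'],s['tcp_pos'],s['eef_rot'],'F',s['contact_force'],'w',s['gripper_width'],'q',np.round(s['joints'],1))
E
python3 - <<'E'
from h import *
plan((.42,.30,.22,-14),(.4536,-.0896,.2,-7.8))
E
```

```text
dp [298.5 253.5   6.1] yaw -0.09
dp [457.9 610.5  26.7] yaw -0.198
```

Call:
apply_moves --commands '[{"dp": [50,42,0],"yaw": -0.02,"grip": 0.5},{"dp": [95,82,2],"yaw": -0.03,"grip": 0.5},{"dp": [140,122,3],"yaw": -0.05,"grip": 0.5},{"dp": [190,162,4],"yaw": -0.06,"grip": 0.5},{"dp": [240,204,5],"yaw": -0.07,"grip": 0.5},{"dp": [290,246,6],"yaw": -0.09,"grip": 0.5},{"dp": [318,298,8],"yaw": -0.11,"grip": 0.5},{"dp": [345,350,10],"yaw": -0.12,"grip": 0.5},{"dp": [372,402,12],"yaw": -0.14,"grip": 0.5},{"dp": [399,454,15],"yaw": -0.16,"grip": 0.5},{"dp": [426,506,18],"yaw": -0.18,"grip": 0.5},{"dp": [445,558,22],"yaw": -0.2,"grip": 0.5}]'

```text
time_s: 1.6
tcp_pos: [0.4588, -0.0372, 0.2045]
eef_rot: [-180.0, -0.0, -7.6]
contact_force: [0.5, 0.1, 0.6]
gripper_width: 0.0438
```

```bash
python3 - <<'E'
from h import *
st();plan((.4536,-.0896,.1,-7.8),(.4536,-.0896,.06,-7.8))
E
```

```text
1.6 [ 0.4588 -0.0372  0.2045] [-179.9918   -0.0178   -7.6291] F [0.5143 0.0564 0.6215] w 0.04381023387941231 q [ 20.    0.9 -27.2   0.  -62.   62.4]
dp [  1.8  52.7 104.5] yaw 0.003
dp [  1.8  52.7 144.5] yaw 0.003
```

Call:
apply_moves --commands '[{"dp": [2,53,40],"yaw": 0,"grip": 0.5},{"dp": [2,53,90],"yaw": 0,"grip": 0.5},{"dp": [2,53,130],"yaw": 0,"grip": 0.5},{"dp": [2,53,164],"yaw": 0,"grip": 0.5},{"dp": [2,53,164],"yaw": 0,"grip": 0.5}]'

```text
time_s: 2.22
tcp_pos: [0.4515, -0.0886, 0.0385]
eef_rot: [179.9, 0.3, -7.7]
contact_force: [-0.1, -0.7, 1.4]
gripper_width: 0.0442
```

```bash
python3 - <<'E'
from h import *
st();c=capture('side');a=cv2.resize(c['color'][150:280,280:440][:,:,::-1],None,fx=4.5,fy=4.5,interpolation=2);cv2.imwrite('pics/s1.png',a)
c=capture('top');a=cv2.resize(c['color'][160:280,295:415][:,:,::-1],None,fx=4.5,fy=4.5,interpolation=2);cv2.imwrite('pics/t1.png',a)
plan((.4536,-.0896,.009,-7.8))
E
```

```text
2.225 [ 0.4515 -0.0886  0.0385] [179.8934   0.3187  -7.699 ] F [-0.0969 -0.6514  1.4092] w 0.044236532639853735 q [ 13.5  13.3 -39.2  -0.  -37.9  68.8]
dp [-0.2  1.6 32.2] yaw 0.003
```

View pics/s1.png

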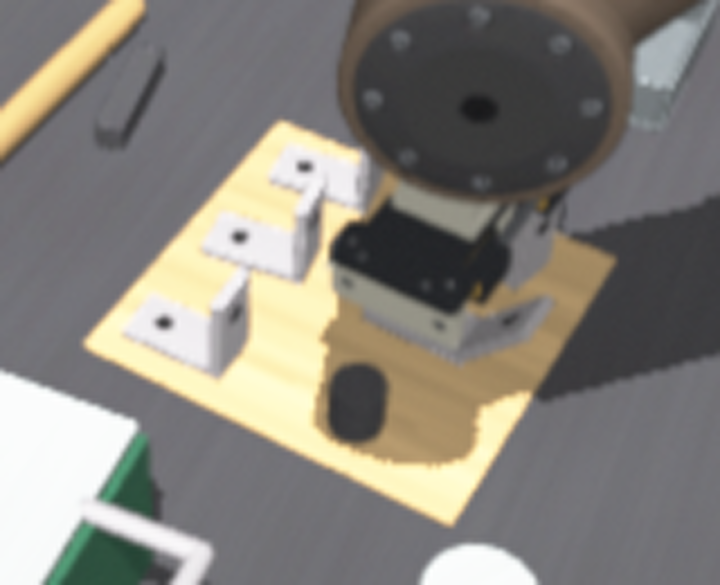

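View pics/t1.png

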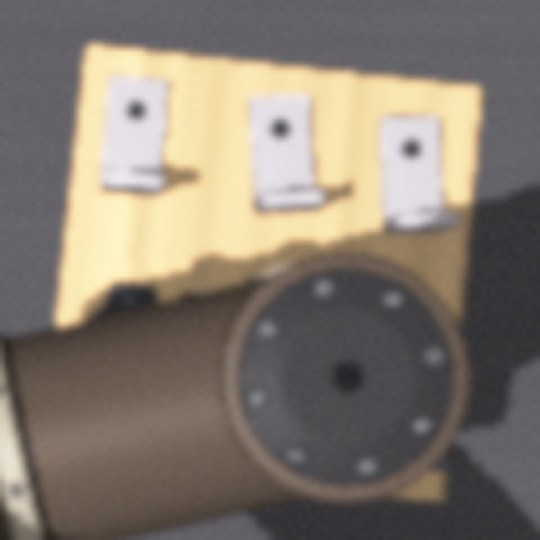

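The side view shows the jaws straddling the bent bracket around (440,320), with the slug at (357,403) clear. I'll descend now.

Call:
apply_moves --commands '[{"dp": [1,1,8],"yaw": 0,"grip": 0.5},{"dp": [1,1,16],"yaw": 0,"grip": 0.5},{"dp": [1,1,22],"yaw": 0,"grip": 0.5},{"dp": [1,1,26],"yaw": 0,"grip": 0.5},{"dp": [1,1,26],"yaw": 0,"grip": 0.5},{"dp": [1,1,26],"yaw": 0,"grip": 0.5}]'

```text
time_s: 3.08
tcp_pos: [0.4547, -0.0892, 0.0146]
eef_rot: [180.0, -0.0, -7.7]
contact_force: [0.6, 0.6, -1.0]
gripper_width: 0.0436
```

```bash
python3 - <<'E'
from h import *
st();c=capture('side');a=cv2.resize(c['color'][150:280,280:440][:,:,::-1],None,fx=4.5,fy=4.5,interpolation=2);cv2.imwrite('pics/s2.png',a);st()
E
```

```text
3.075 [ 0.4547 -0.0892  0.0146] [179.9995  -0.0056  -7.6603] F [ 0.5525  0.5675 -0.9677] w 0.04360985016443261 q [ 13.4  15.8 -40.4   0.  -33.8  69. ]
3.125 [ 0.4547 -0.0892  0.0147] [-179.999    -0.01     -7.6635] F [0.3837 0.4525 0.4552] w 0.04374894566477419 q [ 13.4  15.8 -40.4   0.  -33.8  69. ]
```

View pics/s2.png

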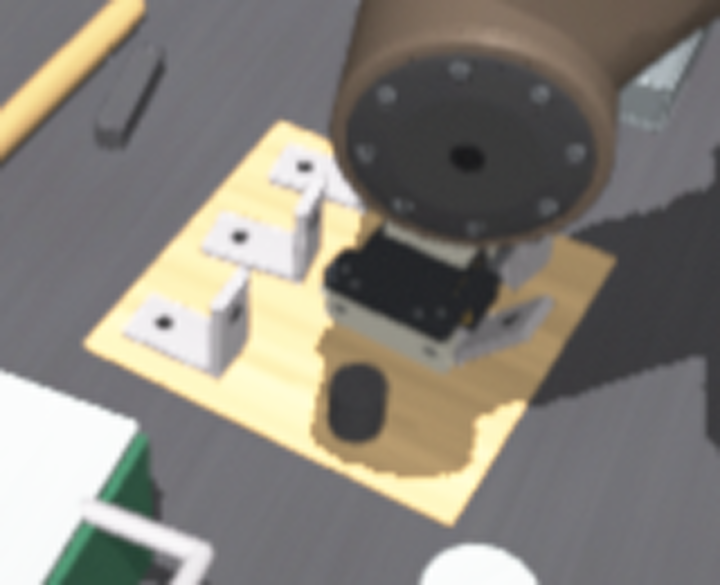

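Call:
apply_moves --commands '[{"dp": [-1,0,3],"yaw": 0,"grip": 0.5},{"dp": [-1,0,5.5],"yaw": 0,"grip": 0.5},{"dp": [-1,0,5.5],"yaw": 0,"grip": 0.5}]' --newtons 40

```text
time_s: 3.5
tcp_pos: [0.4533, -0.0891, 0.0088]
eef_rot: [180.0, 0.0, -7.7]
contact_force: [0.1, -0.9, 1.3]
gripper_width: 0.0438
```

Call:
apply_moves --commands '[{"dp": [0,0,0],"yaw": 0,"grip": 0.3},{"dp": [0,0,0],"yaw": 0,"grip": 0.3},{"dp": [0,0,0],"yaw": 0,"grip": 0.3},{"dp": [0,0,0],"yaw": 0,"grip": 0.3}]' --newtons 40

```text
time_s: 4.0
tcp_pos: [0.4536, -0.0891, 0.0091]
eef_rot: [-180.0, -0.0, -7.7]
contact_force: [-0.2, 0.6, -0.5]
gripper_width: 0.0352
```

Gripped at 35 mm. Next I'll lift.

Call:
apply_moves --commands '[{"dp": [0,0,-5],"yaw": 0,"grip": 0.3},{"dp": [0,0,-20],"yaw": 0,"grip": 0.3},{"dp": [0,0,-45],"yaw": 0,"grip": 0.3},{"dp": [0,0,-80],"yaw": 0,"grip": 0.3},{"dp": [0,0,-110],"yaw": 0,"grip": 0.3},{"dp": [0,0,-120],"yaw": 0,"grip": 0.3},{"dp": [0,0,-120],"yaw": 0,"grip": 0.3}]'

```text
time_s: 4.88
tcp_pos: [0.4535, -0.089, 0.1292]
eef_rot: [-180.0, -0.0, -7.7]
contact_force: [0.3, -0.8, -2.9]
gripper_width: 0.0351
```

```bash
python3 - <<'E'
from h import *
st();c=capture('side');save(c,'s3')
plan((.478,-.398,.13,-2),(.478,-.398,.03,-2))
E
```

```text
4.875 [ 0.4535 -0.089   0.1292] [-179.9675   -0.0434   -7.6785] F [ 0.274  -0.8106 -2.9419] w 0.03507467357741457 q [ 13.4   5.6 -33.2  -0.  -51.2  68.9]
dp [ 66.2 302.8  -1.7] yaw -0.099
dp [ 66.3 302.8  98.3] yaw -0.099
```

View pics/s3.png

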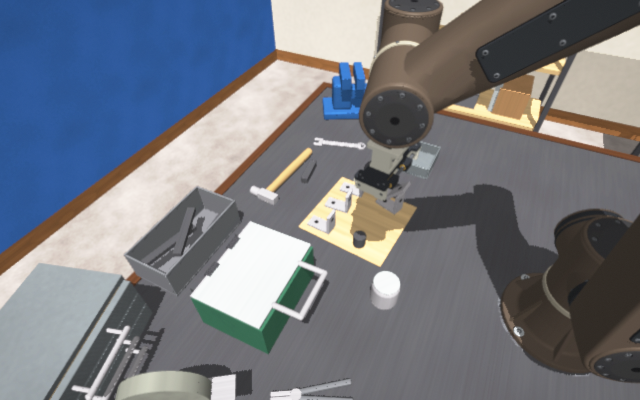

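Call:
apply_moves --commands '[{"dp": [10,45,0],"yaw": -0.02,"grip": 0.3},{"dp": [20,95,0],"yaw": -0.03,"grip": 0.3},{"dp": [30,145,0],"yaw": -0.05,"grip": 0.3},{"dp": [40,195,0],"yaw": -0.07,"grip": 0.3},{"dp": [50,245,0],"yaw": -0.09,"grip": 0.3},{"dp": [57,285,0],"yaw": -0.09,"grip": 0.3},{"dp": [58,303,10],"yaw": -0.09,"grip": 0.3},{"dp": [58,304,40],"yaw": -0.09,"grip": 0.3},{"dp": [58,304,65],"yaw": -0.09,"grip": 0.3},{"dp": [58,304,85],"yaw": -0.09,"grip": 0.3},{"dp": [58,304,95],"yaw": -0.09,"grip": 0.3},{"dp": [58,304,95],"yaw": -0.09,"grip": 0.3}]'

```text
time_s: 6.42
tcp_pos: [0.4697, -0.3974, 0.0327]
eef_rot: [-179.9, 0.1, -2.5]
contact_force: [0.4, -0.7, -1.2]
gripper_width: 0.0352
```

```bash
python3 - <<'E'
from h import *
st();c=capture('side');a=cv2.resize(c['color'][90:200,340:480][:,:,::-1],None,fx=5,fy=5,interpolation=2);cv2.imwrite('pics/s4.png',a)
E
```

```text
6.425 [ 0.4697 -0.3974  0.0327] [-179.9425    0.1419   -2.4952] F [ 0.4456 -0.6977 -1.215 ] w 0.03521534525061582 q [-22.1  25.6 -19.8  -0.  -44.7 109.6]
```

View pics/s4.png

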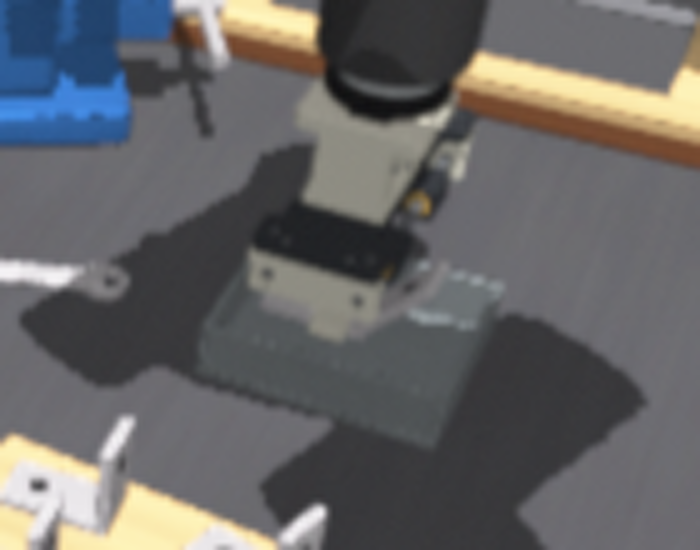

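The bracket is held over the tray interior at about (340,310). I'll lower it onto the floor and release.

Call:
apply_moves --commands '[{"dp": [0,0,10],"yaw": 0,"grip": 0.3},{"dp": [0,0,18],"yaw": 0,"grip": 0.3},{"dp": [0,0,23],"yaw": 0,"grip": 0.3},{"dp": [0,0,25],"yaw": 0,"grip": 0.3},{"dp": [0,0,25],"yaw": 0,"grip": 0.3}]'

```text
time_s: 7.1
tcp_pos: [0.4705, -0.3981, 0.009]
eef_rot: [-180.0, 0.0, -2.5]
contact_force: [0.1, 0.7, -1.6]
gripper_width: 0.0351
```

Call:
apply_moves --commands '[{"dp": [0,0,2],"yaw": 0,"grip": 0.3},{"dp": [0,0,2],"yaw": 0,"grip": 0.42},{"dp": [0,0,2],"yaw": 0,"grip": 0.5},{"dp": [0,0,2],"yaw": 0,"grip": 0.5},{"dp": [0,0,-3],"yaw": 0,"grip": 0.5},{"dp": [0,0,-20],"yaw": 0,"grip": 0.5},{"dp": [0,0,-50],"yaw": 0,"grip": 0.5},{"dp": [0,0,-100],"yaw": 0,"grip": 0.5},{"dp": [0,0,-150],"yaw": 0,"grip": 0.5},{"dp": [0,0,-200],"yaw": 0,"grip": 0.5},{"dp": [0,30,-230],"yaw": 0,"grip": 0.5}]'

```text
time_s: 8.48
tcp_pos: [0.47, -0.4277, 0.2446]
eef_rot: [179.9, -0.3, -2.4]
contact_force: [1.4, -1.1, -0.8]
gripper_width: 0.044
```

```bash
python3 - <<'E'
from h import *
st();c=capture('side');save(c,'s5')
a=cv2.resize(c['color'][90:200,340:480][:,:,::-1],None,fx=5,fy=5,interpolation=2);cv2.imwrite('pics/s5z.png',a)
plan((.50,-.05,.24,-20),(.50,.15,.24,-50),(.4855,.2405,.24,-91))
E
```

```text
8.475 [ 0.47   -0.4277  0.2446] [179.854   -0.2913  -2.3726] F [ 1.4048 -1.1304 -0.7712] w 0.043985923451069844 q [-24.7  16.1  -3.4   0.  -70.2 112.3]
dp [  13.1 -383.2    5.4] yaw 0.307
dp [   4.6 -583.     4. ] yaw 0.83
dp [ -13.7 -672.8    3.3] yaw 1.546
```

View pics/s5z.png

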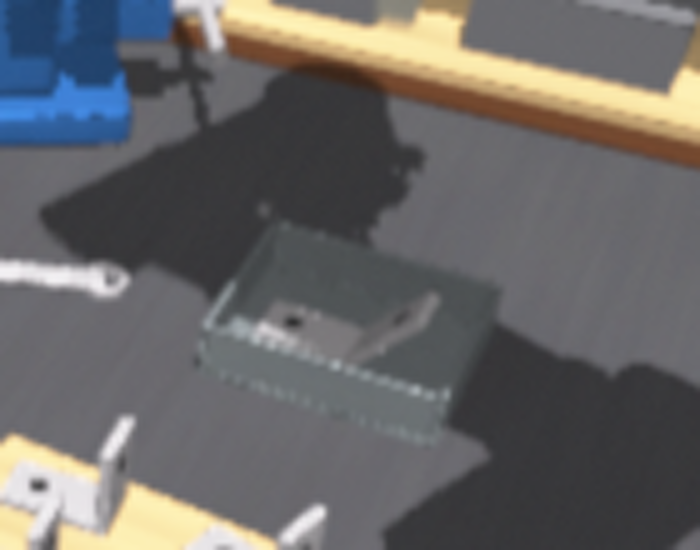

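View pics/s5.png

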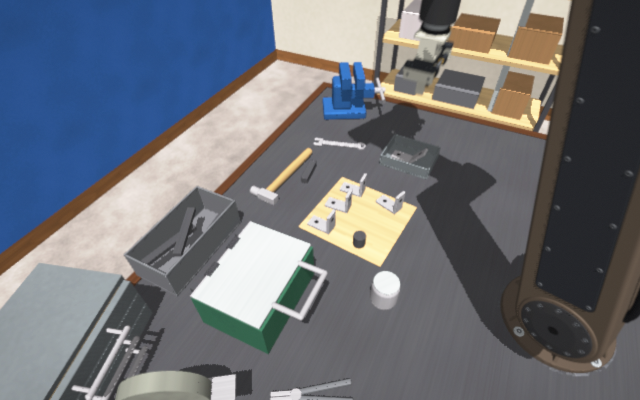

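The bent bracket lies flat in the tray, around side (410,157), and everything else is unmoved. Now the bar.

Call:
apply_moves --commands '[{"dp": [2,-50,0],"yaw": 0.12,"grip": 0.5},{"dp": [5,-105,0],"yaw": 0.25,"grip": 0.5},{"dp": [8,-160,0],"yaw": 0.37,"grip": 0.5},{"dp": [11,-215,0],"yaw": 0.5,"grip": 0.5},{"dp": [13,-270,0],"yaw": 0.62,"grip": 0.5},{"dp": [13,-325,0],"yaw": 0.75,"grip": 0.5},{"dp": [13,-380,0],"yaw": 0.87,"grip": 0.5},{"dp": [10,-435,0],"yaw": 1.0,"grip": 0.5},{"dp": [5,-490,0],"yaw": 1.13,"grip": 0.5},{"dp": [0,-545,0],"yaw": 1.26,"grip": 0.5},{"dp": [-6,-600,0],"yaw": 1.4,"grip": 0.5},{"dp": [-13,-655,0],"yaw": 1.5,"grip": 0.5}]'

```text
time_s: 10.02
tcp_pos: [0.4844, 0.2286, 0.2404]
eef_rot: [-179.9, 0.1, -88.7]
contact_force: [2.2, 0.4, 0.2]
gripper_width: 0.0437
```

```bash
python3 - <<'E'
from h import *
st()
plan((.485,.240,.2,-88.8),(.485,.240,.13,-88.8))
E
```

```text
10.025 [0.4844 0.2286 0.2404] [-179.923     0.058   -88.6654] F [2.2127 0.3686 0.152 ] w 0.04371993598273398 q [ 46.3   6.8 -15.7   0.  -67.4 -44.9]
dp [-11.4  -0.8  40.4] yaw 0.002
dp [-11.3  -0.7 110.4] yaw 0.002
```

Call:
apply_moves --commands '[{"dp": [-11,-1,30],"yaw": 0,"grip": 0.5},{"dp": [-11,-1,70],"yaw": 0,"grip": 0.5},{"dp": [-11,-1,95],"yaw": 0,"grip": 0.5},{"dp": [-11,-1,95],"yaw": 0,"grip": 0.5}]'

```text
time_s: 10.52
tcp_pos: [0.4846, 0.2371, 0.1433]
eef_rot: [179.9, -0.1, -88.5]
contact_force: [-0.1, -1.1, 1.6]
gripper_width: 0.0438
```

```bash
python3 - <<'E'
from h import *
st();c=capture('side');a=cv2.resize(c['color'][190:350,180:380][:,:,::-1],None,fx=3.6,fy=3.6,interpolation=2);cv2.imwrite('pics/s6.png',a)
plan((.485,.240,.097,-88.8))
E
```

```text
10.525 [0.4846 0.2371 0.1433] [179.8747  -0.1163 -88.4542] F [-0.1358 -1.1134  1.5857] w 0.04376965197005428 q [ 46.9  12.1 -22.9  -0.  -55.2 -45.3]
dp [-2.3  0.5 47.7] yaw 0.006
```

View pics/s6.png

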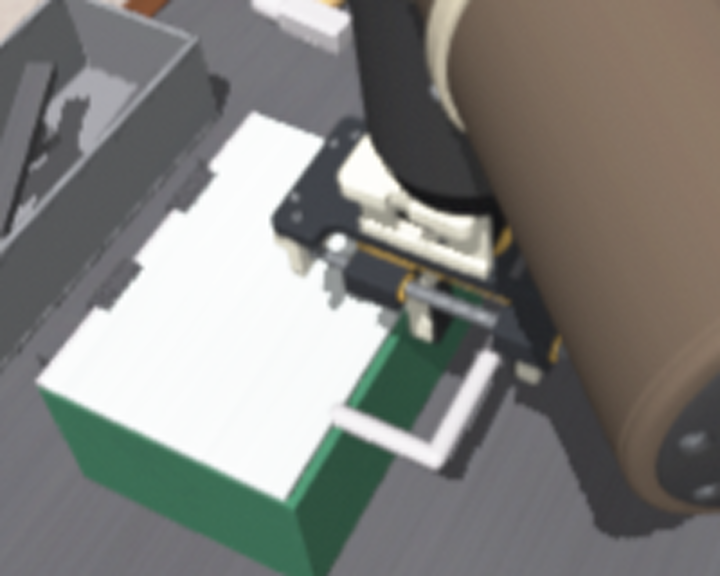

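The inner finger at (430,310) is going down between the bar and the cover edge. I'll descend.

Call:
apply_moves --commands '[{"dp": [-2,0,12],"yaw": 0,"grip": 0.5},{"dp": [-2,0,25],"yaw": 0,"grip": 0.5},{"dp": [-2,0,38],"yaw": 0,"grip": 0.5},{"dp": [-2,0,46],"yaw": 0,"grip": 0.5},{"dp": [-2,0,46],"yaw": 0,"grip": 0.5}]' --newtons 12

```text
time_s: 11.2
tcp_pos: [0.4852, 0.2395, 0.0972]
eef_rot: [179.9, -0.1, -88.5]
contact_force: [0.4, 0.8, 0.0]
gripper_width: 0.044
```

```bash
python3 - <<'E'
from h import *
st();c=capture('side');a=cv2.resize(c['color'][190:350,180:380][:,:,::-1],None,fx=3.6,fy=3.6,interpolation=2);cv2.imwrite('pics/s7.png',a)
E
```

```text
11.2 [0.4852 0.2395 0.0972] [179.9315  -0.069  -88.461 ] F [0.3793 0.7858 0.0237] w 0.04400022772585472 q [ 47.   15.1 -25.9  -0.  -49.1 -45.5]
```

View pics/s7.png

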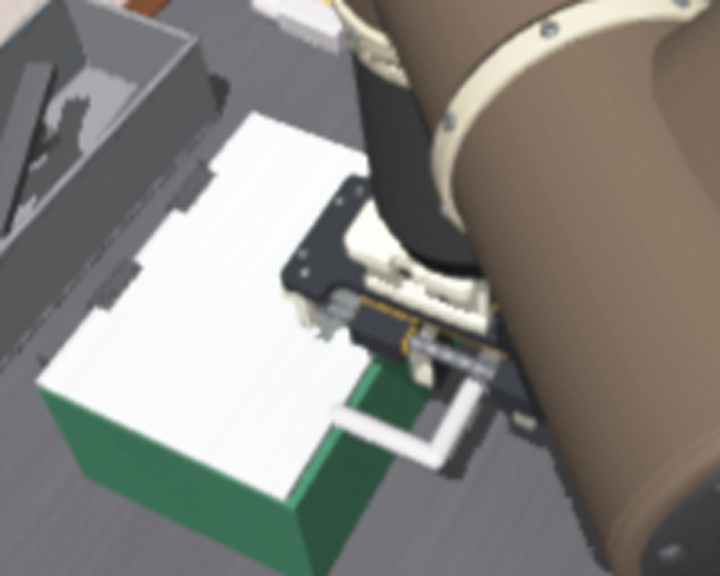

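The inner finger is between the bar and the cover, at about (425,365). I'll close on the bar.

Call:
apply_moves --commands '[{"dp": [0,0,0],"yaw": 0,"grip": 0.05},{"dp": [0,0,0],"yaw": 0,"grip": 0.05},{"dp": [0,0,0],"yaw": 0,"grip": 0.05},{"dp": [0,0,0],"yaw": 0,"grip": 0.05},{"dp": [0,0,0],"yaw": 0,"grip": 0.05}]' --newtons 12

```text
time_s: 11.88
tcp_pos: [0.4853, 0.2399, 0.0981]
eef_rot: [180.0, 0.0, -88.5]
contact_force: [-1.5, 1.4, 1.7]
gripper_width: 0.0116
```

```bash
python3 - <<'E'
from h import *
st()
s=get_state();p0=np.array(s['tcp_pos'])
for d in range(0,71,5):
    a=np.radians(d); r=.22
    # tub yaw ~1.2; tool yaw -88.5 : tool y = (sin,-cos)
    dx=r*(1-np.cos(a)); dz=r*np.sin(a); w=np.array([dx*np.cos(.02),dx*np.sin(.02),dz])
    R=Rot.from_euler('xyz',s['eef_rot'],degrees=True).as_matrix()
    print(d,np.round(R.T@w*1000,1))
E
```

```text
11.875 [0.4853 0.2399 0.0981] [179.9885   0.007  -88.4588] F [-1.5081  1.3725  1.7459] w 0.011594321051710503 q [ 47.   15.  -25.9  -0.  -49.1 -45.5]
0 [0. 0. 0.]
5 [  0.   -0.8 -19.2]
10 [  0.   -3.3 -38.2]
15 [  0.   -7.5 -56.9]
20 [  0.1 -13.3 -75.2]
25 [  0.1 -20.6 -93. ]
30 [   0.2  -29.5 -110. ]
35 [   0.3  -39.8 -126.2]
40 [   0.3  -51.4 -141.4]
45 [   0.4  -64.4 -155.6]
50 [   0.5  -78.6 -168.5]
55 [   0.6  -93.8 -180.2]
60 [   0.7 -110.  -190.5]
65 [   0.9 -127.  -199.4]
70 [   1.  -144.7 -206.8]
```

Call:
apply_moves --commands '[{"dp": [0,0,-8],"yaw": 0,"grip": 0.05},{"dp": [0,-1,-19],"yaw": 0,"grip": 0.05},{"dp": [0,-2,-29],"yaw": 0,"grip": 0.05},{"dp": [0,-3,-38],"yaw": 0,"grip": 0.05},{"dp": [0,-7.5,-57],"yaw": 0,"grip": 0.05},{"dp": [0,-13,-75],"yaw": 0,"grip": 0.05},{"dp": [0,-20.5,-93],"yaw": 0,"grip": 0.05},{"dp": [0,-29.5,-110],"yaw": 0,"grip": 0.05},{"dp": [0,-29.5,-110],"yaw": 0,"grip": 0.05}]'

```text
time_s: 13.0
tcp_pos: [0.514, 0.2404, 0.2098]
eef_rot: [179.9, 0.0, -88.5]
contact_force: [-10.2, 1.8, 3.9]
gripper_width: 0.0115
```

```bash
python3 - <<'E'
from h import *
st();c=capture('side');save(c,'s8')
c=capture('top');save(c,'t8');st()
E
```

```text
13.0 [0.514  0.2404 0.2098] [179.9185   0.02   -88.4721] F [-10.2064   1.7985   3.8724] w 0.011475882309670187 q [ 44.8  11.2 -14.5  -0.1 -64.4 -43.2]
13.1 [0.5134 0.2404 0.2088] [179.8634   0.0094 -88.4734] F [-10.5424   2.0308   3.9156] w 0.011346731001512999 q [ 44.8  11.2 -14.6  -0.1 -64.3 -43.2]
```

View pics/s8.png

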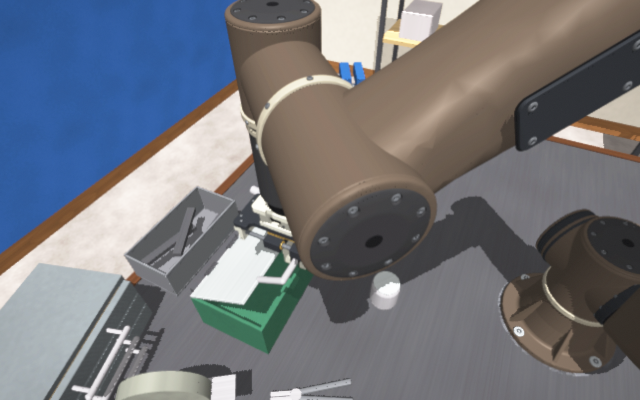

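View pics/t8.png

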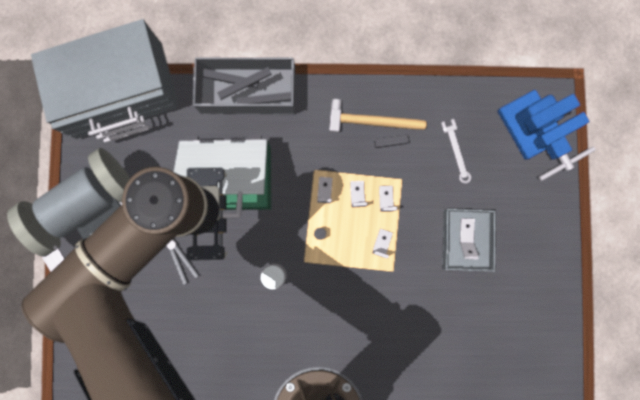

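The cover is about 30° open, seen in the side view around (240,265). The 10 N pull is purely radial, so I'll shift the arc slightly outward.

Call:
apply_moves --commands '[{"dp": [0,-2,-8],"yaw": 0,"grip": 0.05},{"dp": [0,-8,-17],"yaw": 0,"grip": 0.05},{"dp": [0,-14,-25],"yaw": 0,"grip": 0.05},{"dp": [0,-20,-32.5],"yaw": 0,"grip": 0.05},{"dp": [0,-26.5,-40],"yaw": 0,"grip": 0.05},{"dp": [0,-33,-46.5],"yaw": 0,"grip": 0.05},{"dp": [0,-40,-53],"yaw": 0,"grip": 0.05},{"dp": [0,-47,-59.5],"yaw": 0,"grip": 0.05},{"dp": [0,-47,-59.5],"yaw": 0,"grip": 0.05}]'

```text
time_s: 14.22
tcp_pos: [0.5622, 0.2415, 0.2695]
eef_rot: [-180.0, -0.0, -88.5]
contact_force: [-7.9, -2.6, 7.5]
gripper_width: 0.0114
```

```bash
python3 - <<'E'
from h import *
st();c=capture('side');save(c,'s9');st()
c=capture('top');save(c,'t9')
E
```

```text
14.225 [0.5622 0.2415 0.2695] [-179.9794   -0.0214  -88.4547] F [-7.92   -2.5667  7.5243] w 0.01141698580270763 q [ 41.5  13.3  -3.9   0.  -72.8 -40. ]
14.275 [0.5619 0.2415 0.2692] [-179.999    -0.0176  -88.4531] F [-7.4731 -1.4537  7.3933] w 0.011388483191604732 q [ 41.5  13.3  -4.    0.  -72.8 -40. ]
```

View pics/s9.png

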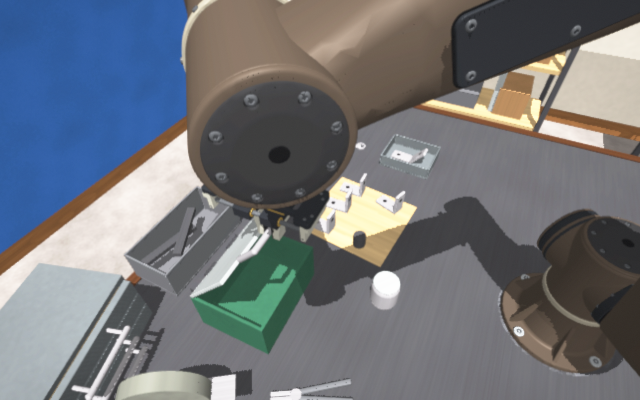

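View pics/t9.png

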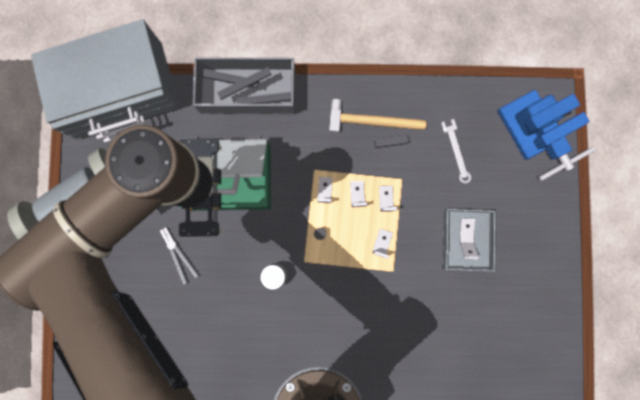

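The cover is about 50° open, with the plate visible around side (240,250). I'll continue past the balance point with a small outward correction and a firmer grip.

Call:
apply_moves --commands '[{"dp": [0,-6,-8],"yaw": 0,"grip": 0.05},{"dp": [0,-13.5,-13.5],"yaw": 0,"grip": 0.05},{"dp": [0,-21.5,-19],"yaw": 0,"grip": 0.05},{"dp": [0,-30,-24],"yaw": 0,"grip": 0.05},{"dp": [0,-38,-28.5],"yaw": 0,"grip": 0.05},{"dp": [0,-47,-33],"yaw": 0,"grip": 0.05},{"dp": [0,-57,-37],"yaw": 0,"grip": 0.05},{"dp": [0,-57,-37],"yaw": 0,"grip": 0.05},{"dp": [0,-57,-37],"yaw": 0,"grip": 0.05}]' --newtons 25

```text
time_s: 15.45
tcp_pos: [0.6199, 0.2428, 0.3061]
eef_rot: [-179.9, -0.0, -88.5]
contact_force: [-0.9, -5.6, 2.7]
gripper_width: 0.0108
```

```bash
python3 - <<'E'
from h import *
st();c=capture('side');save(c,'s10');st()
p=get_state()['tcp_pos']
for hx in(.705,.709):
    d=np.array([hx-p[0],p[2]+.019-.116]);print(np.degrees(np.arctan2(d[1],d[0])),np.linalg.norm(d))
E
```

```text
15.45 [0.6199 0.2428 0.3061] [-179.9072   -0.0324  -88.4743] F [-0.8995 -5.569   2.7271] w 0.010792387838020218 q [ 38.2  17.6   6.6   0.1 -78.9 -36.7]
15.5 [0.6198 0.2427 0.3061] [-179.9073   -0.0339  -88.4725] F [-0.4676 -5.4523  1.6734] w 0.010860278663736627 q [ 38.2  17.6   6.6   0.1 -78.9 -36.7]
67.83266053473709 0.22574892824041706
66.89881322224885 0.22728836870909208
```

View pics/s10.png

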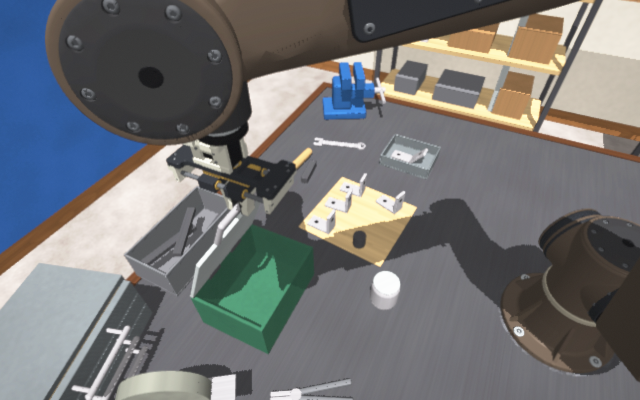

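```bash
python3 - <<'E'
from h import *
c=capture('side');pickle.dump(c,open('s10.pkl','wb'))
a=cv2.resize(c['color'][130:330,150:330][:,:,::-1],None,fx=3,fy=3,interpolation=2)
ps=np.radians(1.2);ex=np.array([np.cos(ps),np.sin(ps),0]);ey=np.array([-np.sin(ps),np.cos(ps),0]);H=np.array([.706,.2446,.116])
for th,col in((60,(0,0,255)),(67,(255,0,255)),(74,(255,0,0))):
    t=np.radians(th);u=-ex*np.cos(t)+np.array([0,0,np.sin(t)])
    for r,y in((.16,.11),(.22,.055)):
        q=(proj(c,H+u*r+ey*y)-[150,130])*3+1; print(th,r,q); cv2.circle(a,tuple(int(v) for v in q),3,col,1)
cv2.imwrite('pics/s10z.png',a)
E
```

```text
60 0.16 [172.13130531 430.37927521]
60 0.22 [256.24854713 319.9507056 ]
67 0.16 [143.18756619 410.51065297]
67 0.22 [215.79670287 291.80646558]
74 0.16 [113.90498086 392.28538932]
74 0.22 [174.55875802 266.47396716]
```

View pics/s10z.png

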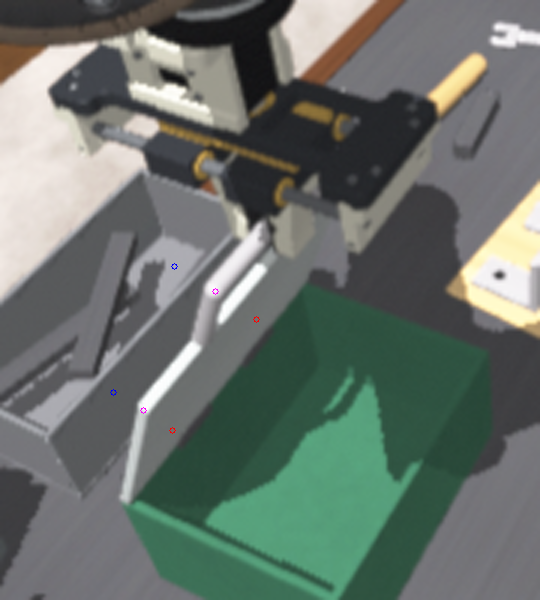

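The drawn 67° markers (magenta) coincide with the cover corner and bar end, so the cover is at 67°. Now I'll ease it down to about 50°.

Call:
apply_moves --commands '[{"dp": [0,7,3],"yaw": 0,"grip": 0.05},{"dp": [0.5,14,6.5],"yaw": 0,"grip": 0.05},{"dp": [0.5,20.5,10],"yaw": 0,"grip": 0.05},{"dp": [1,27.5,14],"yaw": 0,"grip": 0.05},{"dp": [1,34,18],"yaw": 0,"grip": 0.05},{"dp": [1,40,22.5],"yaw": 0,"grip": 0.05},{"dp": [1,45,26],"yaw": 0,"grip": 0.05},{"dp": [1,49.5,29],"yaw": 0,"grip": 0.05},{"dp": [1,54,32.5],"yaw": 0,"grip": 0.05},{"dp": [1,57,35],"yaw": 0,"grip": 0.05},{"dp": [1,57,35],"yaw": 0,"grip": 0.05},{"dp": [1,57,35],"yaw": 0,"grip": 0.05}]'

```text
time_s: 17.05
tcp_pos: [0.5623, 0.2415, 0.2694]
eef_rot: [-180.0, 0.0, -88.4]
contact_force: [1.4, 3.1, -1.2]
gripper_width: 0.0108
```

```bash
python3 - <<'E'
from h import *
st();c=capture('side');save(c,'s11');t=capture('top');save(t,'t11');st()
a=cv2.resize(c['color'][150:330,150:330][:,:,::-1],None,fx=3.3,fy=3.3,interpolation=2)
ps=np.radians(1.2);ex=np.array([np.cos(ps),np.sin(ps),0]);ey=np.array([-np.sin(ps),np.cos(ps),0]);H=np.array([.706,.2446,.116])
for th,col in((45,(0,0,255)),(50,(255,0,255)),(55,(255,0,0))):
    t=np.radians(th);u=-ex*np.cos(t)+np.array([0,0,np.sin(t)])
    for r,y in((.16,.11),(.22,.055)):
        q=(proj(c,H+u*r+ey*y)-[150,150])*3.3+1; cv2.circle(a,tuple(int(v) for v in q),3,col,1)
cv2.imwrite('pics/s11z.png',a)
E
```

```text
17.05 [0.5623 0.2415 0.2694] [-179.9829    0.0426  -88.4473] F [ 1.3918  3.1138 -1.2159] w 0.010751110109193057 q [ 41.5  13.3  -3.9  -0.  -72.8 -39.9]
17.15 [0.5623 0.2415 0.2694] [-179.9768    0.0468  -88.4526] F [ 1.5628  5.0316 -1.658 ] w 0.011094352166666018 q [ 41.5  13.3  -3.9  -0.  -72.8 -39.9]
```

View pics/s11z.png

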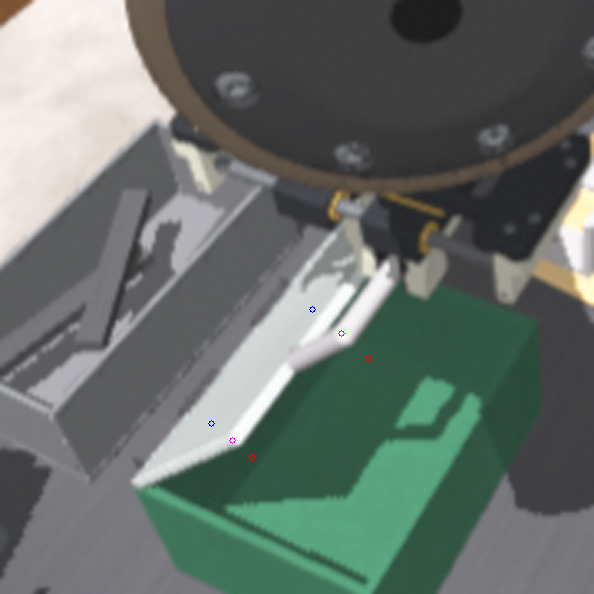

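View pics/t11.png

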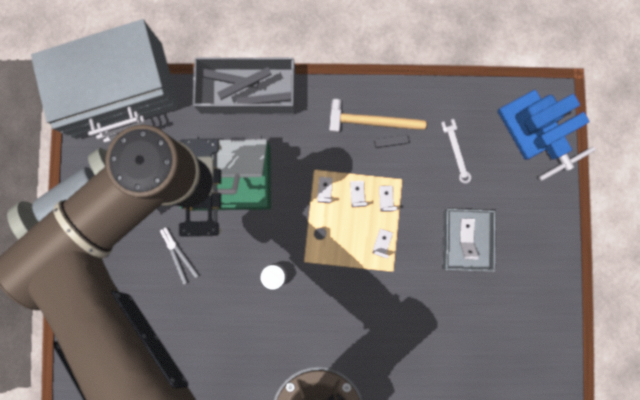

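The cover corner and bar end sit on the 50° markers, and the top view shows the bent bracket in the tray at (470,240) with the rest in place. I'll hold briefly, then hand in.

Call:
apply_moves --commands '[{"dp": [0,0,0],"yaw": 0,"grip": 0.05},{"dp": [0,0,0],"yaw": 0,"grip": 0.05},{"dp": [0,0,0],"yaw": 0,"grip": 0.05},{"dp": [0,0,0],"yaw": 0,"grip": 0.05}]'

```text
time_s: 17.65
tcp_pos: [0.5623, 0.2415, 0.2694]
eef_rot: [-180.0, 0.0, -88.5]
contact_force: [1.3, 4.5, -2.4]
gripper_width: 0.0111
```

```bash
python3 - <<'E'
from h import *
st(); print(get_state()['qd']); close_job()
E
```

```text
17.65 [0.5623 0.2415 0.2694] [-179.9763    0.0477  -88.4525] F [ 1.291   4.4758 -2.3696] w 0.011148445376904006 q [ 41.5  13.3  -3.9  -0.  -72.8 -39.9]
[-0.0485  0.0042 -0.0209 -0.1103 -0.0264 -0.0605]
the job is handed in; nothing more can be done
```

I put the bent bracket in the scrap tray and let it go. I then gripped the cover's pull bar, raised the cover to about 67° and eased it back to about 50°. The job was handed in at 17.7 s with the gripper still holding the bar.

**Last checks:**
- **Bent bracket:** it lies flat inside the tray in both views.
- **Cover angle:** in the pictures, the cover's corner and the bar's end fell on the positions computed for 67° at the top and 50° at the end.
- **Holding still:** the arm was at rest, with the fingers 11 mm apart on the 12 mm bar.
- **Everything else:** the good brackets and the other bench items show no visible movement in the last top view. The gripper hides part of the scene, and I judged this by eye.

**What disagreed:** while raising the cover I saw about 10 N of pull along the cover between about 30° and 50°. The measured bar-to-hinge distance also came out 4–6 mm above the stated 220 mm, so the bar had probably slid slightly in the pads. I corrected the path outward. At the end a sideways load of about 4.5 N on the tool remained.

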